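# Tip the connector shell through the slot of the covered parts box

### The arm

A 7-joint arm with a two-finger parallel gripper is mounted at the origin on the work surface. World frame = base frame: x ahead of the robot, y to its left, z up, the work surface at z = 0. Lengths are in mm, angles in rad, forces in N, time in s.
With the tool pointing down it reaches from about 400 to 875 mm from the base axis. Payload 4.4 kg.
Tool frame: the origin (TCP) lies at the very end of the fingers, on their centre line; the grasp point (between the pads) lies 19 mm behind it; z points along the fingers, y is the line along which they close (so a half turn about z gives the same grasp; the last joint's range is limited). The gripper opens to 85 mm and grips with 20 to 120 N. Pads are 22 mm wide; open, the fingers measure 114 mm over their backs; the gripper's body (76 mm by 85 mm) begins 54 mm behind the grasp point. The pads swing forward as they close: fully open they stand 13 mm farther back than shut.
Start: joints at [-1.248, 0.628, 0.038, 1.517, -0.027, 0.996, -0.02], TCP at [246.379, 601.511, 231.313] pointing down, gripper open.
Joint ranges: [-3.06, 3.06], [-0.37, 2.12], [-1.25, 1.32], [0.18, 2.47], [-1.1, 4.24], [0.23, 1.98], [-2.94, 2.94]. Speed limits (rad/s): [2.57, 2.57, 3.14, 3.14, 3.14, 3.14, 3.14].

### API

Orientations are given as a rotation vector (axis times angle).
In Python, from cell import ctrl gives the robot as it stands.
- The arm moves only by the tool send_rows, never from a script. Its argument "plan" is one flat list of numbers, 5 for each row, row after row: the shift along the tool's x, y, z in mm, then the turn about the tool's z in degrees, then the opening, from -1 (shut) to 1 (fully open), so that 0 is half open. A call has 1 to 12 rows; each row is the pose to reach, as a shift and turn from the pose commanded when the call began, along the tool's axes at that moment; what a row does not reach only later rows make up. A row lasts 1/12 s, in which the tool goes at most 41.7 mm and 7.16 degrees, less where a joint would pass 70% of its speed; a pose out of reach is approached as far as the arm can. A call with a gripper value outside its range is refused whole. The fingers move at their own pace and stop on an object; "newtons" is the grip in N (left out, the last holds). Time passes only in rows, so rows that repeat a pose let the fingers close. It gives the time, the measured TCP pose, the force, the opening and the grip force at its end, in the units of the state.
- ctrl.sense(): the state, without advancing time (a new reading comes with each control period).
- ctrl.camera(name): name is "side" or "top" or "wrist"; returns a dict with "color" (400x640x3 uint8, red, green, blue), "z_map" (400x640 float32, mm along the optical axis (not along the pixel's ray), 0 where there is no reading), "mtx" (3x3 intrinsics, pixels), "world_from_camera" (4x4, takes a point from camera to world coordinates). Camera axes: x right, y down, z forward; pixel columns grow to the right and rows downward; lengths in mm; the calibration is good to about 2 mm. A picture is of the moment at which its call begins.
- ctrl.finish_job(): hands the job in; it is judged then, once.
The state is a dict: "time_s": time; "joint_positions": joint angles; "dq": joint speeds; "joint_efforts": joint torques, N m; "ee_pos": TCP position; "ee_rot": TCP orientation; "ft_force": force on the tool from outside, world axes, zero at the start; "torque": the same for the moment, N m; "finger_gap": opening from 0.0 (shut) to 1.0 (fully open); "finger_force": force on a finger pad.
Only numpy, scipy, OpenCV 4.12 (cv2) and the standard library are available. Lean on these libraries where they do the work, as an engineer would, in place of code of your own. Each camera call takes 0.05 s, during which the arm holds its last target. There are 200 camera calls.

### The job

Take the boat with the orange handle, which carries the steel connector shell, lower it level through the slot in the yellow cover until its trough is wholly inside the blue box, and tip it there nose-down so that the shell rolls out into the box; the boat must never touch the cover. Then lift it out and stand it upright and empty on the bench beside the box. Leave the blue-handled boat as it stands.

Things in the scene. Friction and masses are not known exactly. Their poses are not given: they have to be found in the camera images.
- boat_grip (a point): ORANGE-handled boat, 180 g: grip point in its handle, 150 mm above the flat underside. Trough 90 (x) x 36 (y) x 34 mm high; -x end is the open nose, +x end a wall; floor falls 8 deg to the wall. Handle: upright bar over the centre, 26 (x) x 12 mm (y, pinch across it), from 40 to 175 mm up. Axes: x nose to wall, z up. Tipped 40 deg, nose down, handle leaning to -x, the shell rolls out in 1 s.
- shell_center (a point): Centre of the connector shell: a steel cylinder 18 mm in diameter, 28 mm long (30 g), with a brass band, lying across the orange-handled boat (axis along the boat's y) against its closed wall. It rolls freely.
- cover: Yellow cover, 4 mm thick, on the fixed blue box, top face 150 mm above the bench. Origin: slot centre, top face. Slot 124 (x, away from robot) x 64 mm (y); insert the boat with x along this x, nose to -x. Box outside x -80 to 130, y +-75 mm; inside free x -75 to 125, y +-70, 145 mm deep. Hold the grip point about 50 mm above the cover and tip about the handle's crossing of the slot centre.
- spare_grip (a point): Bystander: the same grip point of the BLUE-handled boat, alike in every size, with a black and red cap lying in it. Leave it alone.
Mind the look-alikes: they are no part of the job. What is shaped like the part that bears boat_grip but purple is not meant.

How it is judged (in metres and radians):
On the way, in this order (a step that is already met when the one before it is completed fails the run):
1. the orange-handled boat is inside the box through the slot, trough wholly below the cover (grip point less than 110 mm above the cover), within 15 degrees of level, the shell still in it (x of boat_grip in the frame of cover between -0.13 and 0.06 m and y of boat_grip in the frame of cover between -0.03 and 0.03 m and z of boat_grip in the frame of cover between 0 and 0.11 m and distance between shell_center and boat_grip below 0.15 m and z of shell_center in the frame of boat_grip below -0.11 m and angle between boat_grip's own z axis and vertical below 0.26 rad), for 0.1 s.
2. the boat is tipped by more than 20 degrees inside the box, trough still below the cover (x of boat_grip in the frame of cover between -0.13 and 0.06 m and y of boat_grip in the frame of cover between -0.03 and 0.03 m and z of boat_grip in the frame of cover between 0 and 0.11 m and angle between boat_grip's own z axis and vertical above 0.35 rad), for 0.1 s.
At the end, for the whole second after the job is handed in: The steel shell lies inside the blue box (more than 110 mm below the cover's top, between its walls), and the orange-handled boat stands at rest on the bench outside the box, upright within 8 degrees, its grip point 140 to 160 mm above the bench (x of shell_center in the frame of cover between -0.08 and 0.13 m and y of shell_center in the frame of cover between -0.075 and 0.075 m and z of shell_center in the frame of cover below -0.11 m and height (world z) of boat_grip between 0.14 and 0.16 m and angle between boat_grip's own z axis and vertical below 0.15 rad and linear speed of boat below 0.03 m/s and (y of boat_grip in the frame of cover above 0.09 m or y of boat_grip in the frame of cover below -0.09 m or x of boat_grip in the frame of cover below -0.11 m or x of boat_grip in the frame of cover above 0.16 m)); the robot touches nothing.
It fails at once if the orange-handled boat touches the cover (more than 1 N) (contact force between boat and cover above 1 N).
It fails at once if the blue-handled boat is moved by more than 30 mm or tipped by more than 17 degrees (distance of spare_grip from where it was at the start of the episode above 0.03 m or angle between spare_grip's own z axis and vertical above 0.3 rad).
It also fails if it takes over 64 s, if anything falls off the work surface, if the arm or the gripper's body presses on something with over 40 N, if the wrist force passes 120 N, or if a joint passes its speed limit or range.

## Working session

There is one attempt and no reset: what is moved stays moved. The work goes in short steps, Python scripts to look and compute and a tool call to move; the robot and the scene stay as the last step left them, time stands still between calls to the robot, and variables do not carry over. Pictures are saved under pics/ and viewed, at most 12 in all, crops included, and the job is handed in when it is done.

Besides the shell and the picture viewer there is one more tool, called by a JSON object that holds its "method" and its "body", one argument or row to a line. send_rows: Moves the arm, as the interface text tells. Its arguments: {"type":"object","properties":{"plan":{"type":"array"},"newtons":{"type":"number"}},"required":["plan"]}

```bash
mkdir -p pics
cat > h.py <<'E'
import numpy as np, cv2
from cell import ctrl
from scipy.spatial.transform import Rotation as R
def cloud(c):
    z=c["z_map"]; K=np.array(c["mtx"]); T=np.array(c["world_from_camera"])
    v,u=np.mgrid[:z.shape[0],:z.shape[1]]
    p=np.stack([(u-K[0,2])/K[0,0]*z,(v-K[1,2])/K[1,1]*z,z],-1)
    w=p@T[:3,:3].T+T[:3,3]; w[z<=0]=np.nan
    return w
def save(c,n): cv2.imwrite("pics/"+n,c["color"][:,:,::-1])
E
python3 - <<'E'
from h import *
s=ctrl.sense(); print({k:np.round(v,3) for k,v in s.items()})
ims=[]
for n in["top","side"]:
    c=ctrl.camera(n); np.save(n+".npy",c,allow_pickle=True); save(c,n+"0.png"); print(np.round(c["world_from_camera"],2),c["mtx"])
E
```

```text
{'time_s': np.float64(0.0), 'joint_positions': array([-1.248,  0.629,  0.038,  1.518, -0.027,  0.996, -0.02 ]), 'dq': array([-0.   , -0.   ,  0.   , -0.   , -0.   ,  0.   ,  0.001]), 'joint_efforts': array([-1.0000e-03, -5.6338e+01,  1.2270e+00, -1.9344e+01,  1.1000e-02,
        1.0000e-02, -0.0000e+00]), 'ee_pos': array([246.124, 600.922, 230.368]), 'ee_rot': array([-6.070e-01, -3.082e+00,  3.000e-03]), 'ft_force': array([0.672, 0.469, 0.394]), 'torque': array([0.024, 0.008, 0.   ]), 'finger_force': np.float64(0.0), 'finger_gap': np.float64(1.002)}
[[-3.0000e-02 -9.9000e-01  1.1000e-01  4.1115e+02]
 [-1.0000e+00  3.0000e-02  1.0000e-02 -4.8180e+01]
 [-2.0000e-02 -1.1000e-01 -9.9000e-01  8.5422e+02]
 [ 0.0000e+00  0.0000e+00  0.0000e+00  1.0000e+00]] [[404.39800552   0.         317.82789101]
 [  0.         404.39800552 195.92901929]
 [  0.           0.           1.        ]]
[[-9.1000e-01 -2.5000e-01  3.3000e-01  2.4950e+02]
 [-4.2000e-01  5.5000e-01 -7.3000e-01  4.7513e+02]
 [-0.0000e+00 -8.0000e-01 -6.0000e-01  5.5558e+02]
 [ 0.0000e+00  0.0000e+00  0.0000e+00  1.0000e+00]] [[377.34252807   0.         317.23153913]
 [  0.         377.34252807 200.02414207]
 [  0.           0.           1.        ]]
```

View pics/top0.png

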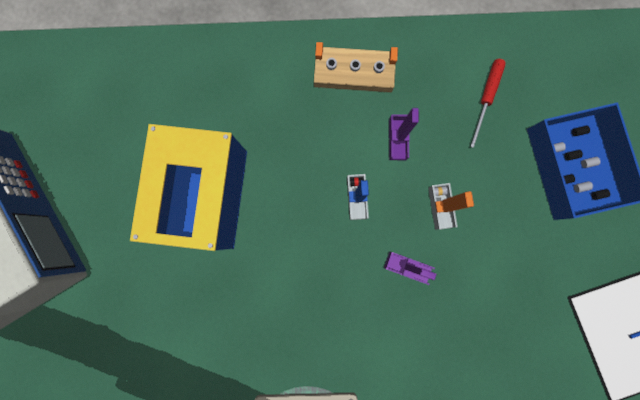

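View pics/side0.png

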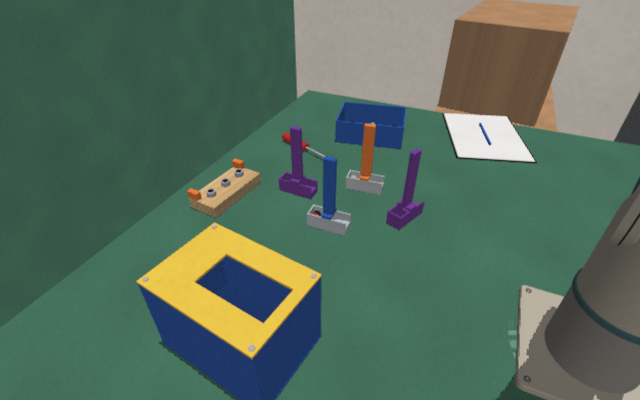

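The pieces that could be confused, at their top-view pixels, are:
- Orange-handled boat with the shell: (450,205)
- Blue-handled bystander: (358,195)
- Purple look-alikes: (403,135) and (410,267)
- Orange pegs on the wooden rack: (319,50) and (394,55)

I choose the one at (450,205). The slot in the yellow cover is at (180,200). Next I measure it and check it in a close crop.

Run:
```python
from h import *
c=np.load("top.npy",allow_pickle=True).item(); s=np.load("side.npy",allow_pickle=True).item()
im=c["color"]; cv2.imwrite("pics/crop.png",cv2.resize(im[160:250,320:500,::-1],None,fx=4,fy=4,interpolation=cv2.INTER_CUBIC))
def masks(im):
    h=cv2.cvtColor(im,cv2.COLOR_RGB2HSV); H,S,V=[h[...,i].astype(int) for i in range(3)]
    return dict(orange=(H>5)&(H<16)&(S>180)&(V>90),yellow=(H>20)&(H<32)&(S>150)&(V>120),white=(S<40)&(V>120),blue=(H>100)&(H<125)&(S>150)&(V>80),purple=(H>130)&(H<155)&(S>100))
for nm,cc in(("top",c),("side",s)):
    W=cloud(cc); m=masks(cc["color"])
    # handle tops
    for col in["orange","blue","purple"]:
        n,l,st,ce=cv2.connectedComponentsWithStats(m[col].astype(np.uint8))
        for i in range(1,n):
            if st[i,4]<60: continue
            P=W[l==i]; P=P[~np.isnan(P[:,0])]
            if np.nanmax(P[:,2])<120: continue
            T=P[(P[:,2]>168)&(P[:,2]<182)]; B=P[(P[:,2]>45)&(P[:,2]<165)]
            print(nm,col,np.round(ce[i]),"top",len(T),T.mean(0).round(1) if len(T) else "", "mean side",B.mean(0).round(1) if len(B) else "")
    # cover
    y=m["yellow"]; P=W.copy(); ok=y&(abs(P[...,2]-150)<12)
    print(nm,"cover z",np.nanmedian(P[ok][:,2]))
    mm=ok.astype(np.uint8); mm=cv2.morphologyEx(mm,cv2.MORPH_CLOSE,np.ones((3,3)))
    ct,hi=cv2.findContours(mm,cv2.RETR_CCOMP,cv2.CHAIN_APPROX_NONE)
    K=np.array(cc["mtx"]);Tm=np.array(cc["world_from_camera"])
    for i,k in enumerate(ct):
        if cv2.contourArea(k)<300: continue
        k=k[:,0].astype(float); d=np.c_[(k-K[:2,2])/[K[0,0],K[1,1]],np.ones(len(k))]@Tm[:3,:3].T
        w=Tm[:3,3]+d*((150-Tm[2,3])/d[:,2:])
        print(nm,"contour hole" if hi[0][i][3]>=0 else "outer",cv2.minAreaRect(w[:,:2].astype(np.float32)))
# trough rims (world plane z=34) from top
W=cloud(c); m=masks(c["color"])["white"]
for nm,(x0,x1) in dict(orange=(425,480),blue=(340,375)).items():
    k=np.zeros_like(m);k[165:240,x0:x1]=m[165:240,x0:x1]
    P=W[k]; P=P[(P[:,2]>15)&(P[:,2]<42)]
    print(nm,len(P),cv2.minAreaRect(P[:,:2].astype(np.float32)),P.max(0).round(),P.min(0).round())
```

```text
top orange [468. 199.] top 88 [ 470.8 -290.9  175.6] mean side 
top blue [364. 189.] top 100 [ 495.6 -117.   175.7] mean side [ 483.8 -121.   164.9]
top blue [ 20. 238.] top 0  mean side [427.1 483.9 153.6]
top purple [401. 134.] top 101 [ 618.  -208.   175.2] mean side [ 614.4 -204.7  108.3]
top purple [409. 268.] top 117 [ 349.8 -214.5  175.5] mean side [ 354.3 -203.7  109.8]
top cover z 151.18573008673502
top outer ((511.7347412109375, 202.89060974121094), (150.4878692626953, 209.1404571533203), 81.79534149169922)
top contour hole ((486.45556640625, 205.73362731933594), (68.00088500976562, 128.66793823242188), 81.71443176269531)
side orange [367. 151.] top 41 [ 468.8 -287.8  172.5] mean side [ 469.1 -286.5  107.2]
side blue [329. 187.] top 72 [ 493.5 -114.8  173.4] mean side [ 493.3 -112.5  107.4]
side blue [243. 348.] top 0  mean side [463.6 254.   98.1]
side purple [297. 170.] top 52 [ 617.2 -206.4  173.1] mean side [ 615.8 -204.3  107.3]
side purple [407. 197.] top 59 [ 347.2 -212.4  173.6] mean side [ 347.2 -208.2  107.5]
side cover z 150.65947913055692
side outer ((510.91046142578125, 202.02345275878906), (150.6219940185547, 210.58583068847656), 81.81352233886719)
side contour hole ((486.1600646972656, 205.78289794921875), (65.74698638916016, 125.8973159790039), 81.62529754638672)
orange 291 ((471.5820617675781, -291.5488586425781), (89.19872283935547, 37.26287841796875), 6.812745571136475) [ 517. -269.   42.] [ 426. -314.   15.]
blue 237 ((496.4811096191406, -116.64440155029297), (89.67054748535156, 36.108306884765625), 2.640353202819824) [541. -98.  39.] [ 452. -136.   15.]
```

View pics/crop.png

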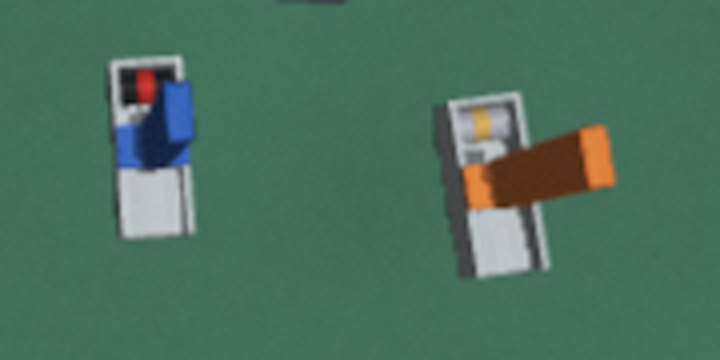

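{"method": "send_rows", "body": {
  "plan": [-368,-282,-30,-29,0,-368,-282,-30,-29,0,-368,-282,-30,-29,0,-368,-282,-30,-29,0,-368,-282,-30,-29,0,-368,-282,-30,-29,0,-368,-282,-30,-29,0,-368,-282,-30,-29,0,-368,-282,-30,-29,0,-368,-282,-30,-29,0,-368,-282,-30,-29,0,-368,-282,-30,-29,0],
  "newtons": 60
}}

```text
time_s: 1.1
ee_pos: [484.1, 192.3, 261.5]
ee_rot: [-0.166, 3.135, -0.008]
ft_force: [0.4, -0.8, -0.0]
finger_gap: 0.499
finger_force: 0.0
```

```bash
cat >> h.py <<'E'
def go(xyz,yaw):
    "shift/turn from measured pose to TCP xyz with tool x at yaw (deg)"
    s=ctrl.sense(); M=R.from_rotvec(s["ee_rot"]).as_matrix()
    y0=np.degrees(np.arctan2(M[1,0],M[0,0])); t=-((yaw-y0+180)%360-180)
    print("t",round(float(s["time_s"]),2),"ee",s["ee_pos"].round(1),"yaw",y0.round(2),"tilt",np.degrees(np.arccos(-M[2,2])).round(2),"q",s["joint_positions"].round(2),"gap",round(float(s["finger_gap"]),3),"F",s["ft_force"].round(1))
    print("shift",(M.T@(np.array(xyz)-s["ee_pos"])).round(1),"turn",round(t,1))
E
python3 -c "
from h import *
go([470.5,-290,240],186.8)"
```

```text
t 1.1 ee [484.1 192.3 261.5] yaw -173.93 tilt 0.32 q [-0.39  0.41 -0.06  1.84  0.04  0.9   1.21] gap 0.499 F [ 0.4 -0.8 -0. ]
shift [  64.5 -478.    23.8] turn -0.7
```

{"method": "send_rows", "body": {
  "plan": [64,-478,10,-1,0,64,-478,10,-1,0,64,-478,10,-1,0,64,-478,10,-1,0,64,-478,10,-1,0,64,-478,10,-1,0,64,-478,10,-1,0,64,-478,10,-1,0,64,-478,10,-1,0,64,-478,10,-1,0,64,-478,10,-1,0,64,-478,10,-1,0]
}}

```text
time_s: 2.1
ee_pos: [471.0, -286.6, 251.0]
ee_rot: [0.203, -3.134, 0.004]
ft_force: [1.2, -0.5, 0.0]
finger_gap: 0.5
finger_force: 0.0
```

{"method": "send_rows", "body": {
  "plan": [0,0,0,0,0,0,0,0,0,0,0,0,0,0,0]
}}

```text
time_s: 2.35
ee_pos: [472.4, -279.9, 250.8]
ee_rot: [0.213, -3.134, -0.002]
ft_force: [-0.4, 0.7, 0.1]
finger_gap: 0.502
finger_force: 0.0
```

Run:
```python
from h import *
go([470.5,-290,146],186.8)
c=ctrl.camera("wrist"); save(c,"w1.png"); W=cloud(c)
h=cv2.cvtColor(c["color"],cv2.COLOR_RGB2HSV); m=(h[...,0]>5)&(h[...,0]<16)&(h[...,1]>150)
P=W[m]; T=P[(P[:,2]>165)&(P[:,2]<185)]; print(len(T)); 
if len(T)>10: print(cv2.minAreaRect(T[:,:2].astype(np.float32)),T.mean(0))
m=(h[...,1]<45)&(h[...,2]>120); P=W[m];P=P[(P[:,2]>20)&(P[:,2]<42)]
P=P[np.hypot(P[:,0]-470,P[:,1]+290)<60]; print(len(P),cv2.minAreaRect(P[:,:2].astype(np.float32)) if len(P)>5 else "")
```

```text
t 2.35 ee [ 472.4 -279.9  250.8] yaw -172.24 tilt 0.1 q [ 0.47  0.46  0.02  1.78 -0.01  0.91  2.2 ] gap 0.502 F [-0.4  0.7  0.1]
shift [  3.1  -9.9 104.8] turn 1.0
656
((470.04339599609375, -291.3183898925781), (25.601030349731445, 11.132989883422852), 6.000259876251221) [ 468.71345196 -291.50779057  173.83230384]
544 ((470.2456970214844, -291.76025390625), (89.73009490966797, 36.053955078125), 6.043313503265381)
```

View pics/w1.png

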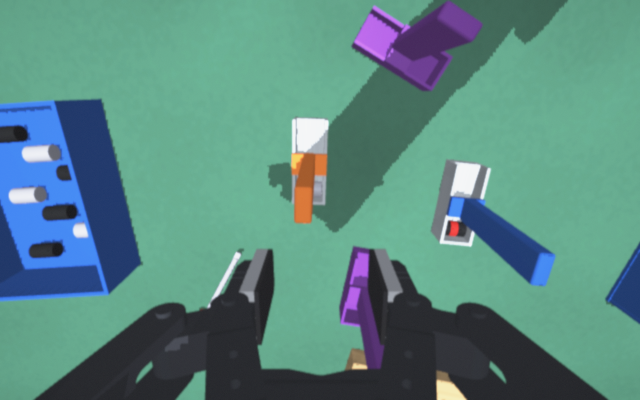

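The wrist view shows the orange boat at (305,170), with the handle top near (303,215) and the shell at (318,190). Blue is clear of it at (460,205). Next I descend and grip.

{"method": "send_rows", "body": {
  "plan": [4,-11,10,2,0,4,-11,40,2,0,4,-11,70,2,0,4,-11,95,2,0,4,-11,105,2,0,4,-11,105,2,0,4,-11,105,2,0,4,-11,105,2,-0.4],
  "newtons": 40
}}

```text
time_s: 3.07
ee_pos: [471.0, -293.1, 147.6]
ee_rot: [-0.157, 3.136, -0.002]
ft_force: [-0.5, -0.8, 0.2]
finger_gap: 0.374
finger_force: 0.0
```

Run:
```python
from h import *
go([470.1,-291.5,146],186)
```

```text
t 3.07 ee [ 471.  -293.1  147.6] yaw -174.28 tilt 0.15 q [ 0.49  0.6   0.03  1.87 -0.02  0.67  2.2 ] gap 0.374 F [-0.5 -0.8  0.2]
shift [0.7 1.7 1.6] turn -0.3
```

Close on the handle, then lift.

{"method": "send_rows", "body": {
  "plan": [1,1,1,0,-0.4,1,1,1,0,-0.7,1,1,1,0,-1,1,1,1,0,-1,1,1,1,0,-1,1,1,1,0,-1,1,1,1,0,-1,1,1,1,0,-1],
  "newtons": 40
}}

```text
time_s: 3.73
ee_pos: [469.4, -292.3, 146.5]
ee_rot: [-0.156, 3.136, -0.002]
ft_force: [-0.8, 0.2, 6.1]
finger_gap: 0.129
finger_force: 40.4
```

{"method": "send_rows", "body": {
  "plan": [0,0,-5,0,-1,0,0,-15,0,-1,0,0,-30,0,-1,0,0,-50,0,-1,0,0,-75,0,-1,0,0,-100,0,-1,0,0,-130,0,-1,0,0,-160,0,-1,0,0,-185,0,-1,0,0,-200,0,-1,0,0,-210,0,-1,0,0,-210,0,-1]
}}

```text
time_s: 4.73
ee_pos: [469.5, -292.1, 357.7]
ee_rot: [-0.157, 3.134, -0.003]
ft_force: [0.5, -0.2, -1.3]
finger_gap: 0.131
finger_force: 39.1
```

Run:
```python
from h import *
go([486.3,205.8,356],171.8)
c=ctrl.camera("side"); save(c,"s2.png")
W=cloud(c);h=cv2.cvtColor(c["color"],cv2.COLOR_RGB2HSV); m=(h[...,1]<45)&(h[...,2]>110)
P=W[m];P=P[(np.hypot(P[:,0]-470,P[:,1]+290)<70)&(P[:,2]>150)&(P[:,2]<270)]; print(len(P),P.min(0),P.max(0))
```

```text
t 4.73 ee [ 469.5 -292.1  357.7] yaw -174.28 tilt 0.23 q [ 0.48  0.37  0.04  1.61 -0.02  1.16  2.19] gap 0.131 F [ 0.5 -0.2 -1.3]
shift [-66.3 493.7   0.8] turn 13.9
781 [ 423.61055414 -314.63638856  212.83936242] [ 514.99870266 -267.88957363  246.20915979]
```

View pics/s2.png

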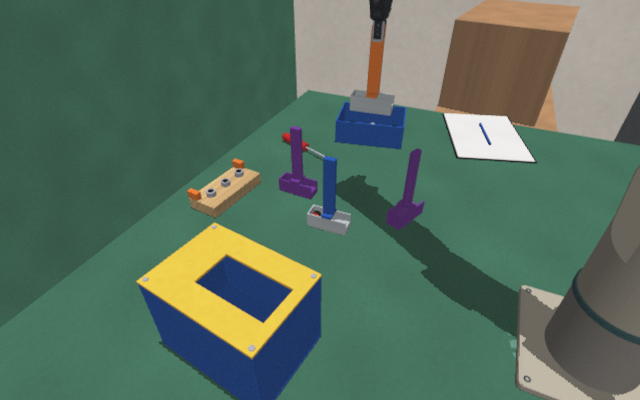

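The boat hangs level at (375,103), with its trough well above the blue handle. Carry it to the slot with gentle ramps.

{"method": "send_rows", "body": {
  "plan": [-1,5,0,0,-1,-2,15,0,0,-1,-4,30,0,1,-1,-7,50,0,2,-1,-10,74,0,3,-1,-13,98,0,4,-1,-17,124,0,5,-1,-20,150,0,6,-1,-24,176,0,7,-1,-27,202,0,8,-1,-31,228,0,9,-1,-34,254,0,10,-1]
}}

```text
time_s: 5.78
ee_pos: [476.2, -33.2, 354.2]
ee_rot: [-0.117, -3.137, -0.001]
ft_force: [0.7, 0.9, -1.6]
finger_gap: 0.133
finger_force: 39.1
```

```bash
python3 -c "
from h import *
go([486.3,205.8,356],171.8)"
```

```text
t 5.78 ee [476.2 -33.2 354.2] yaw 175.73 tilt 0.15 q [ 0.04  0.25 -0.03  1.8   0.01  1.1   1.5 ] gap 0.133 F [ 0.7  0.9 -1.6]
shift [  7.7 239.1  -1.7] turn 3.9
```

{"method": "send_rows", "body": {
  "plan": [1,26,0,1,-1,2,52,0,2,-1,3,78,0,3,-1,4,104,0,4,-1,5,130,0,4,-1,6,156,0,4,-1,7,180,0,4,-1,8,202,0,4,-1,8,220,0,4,-1,8,232,0,4,-1,8,238,0,4,-1,8,239,0,4,-1]
}}

```text
time_s: 6.78
ee_pos: [486.4, 204.5, 354.5]
ee_rot: [-0.223, -3.132, 0.0]
ft_force: [0.4, -0.3, -1.3]
finger_gap: 0.13
finger_force: 39.1
```

Run:
```python
from h import *
go([486.3,205.8,356],171.8)
for n in ["top","side"]:
    c=ctrl.camera(n); save(c,n+"3.png"); W=cloud(c)
    h=cv2.cvtColor(c["color"],cv2.COLOR_RGB2HSV).astype(int); near=np.hypot(W[...,0]-486,W[...,1]-205)<75
    m=(h[...,1]<45)&(h[...,2]>100)&near&(W[...,2]>200)&(W[...,2]<255)
    o=(h[...,0]>5)&(h[...,0]<16)&(h[...,1]>150)&near&(W[...,2]>240)
    P=W[m];print(n,len(P), cv2.minAreaRect(P[:,:2].astype(np.float32)) if len(P)>9 else"",P.min(0) if len(P) else ""); P=W[o]; print("handle",len(P),P.mean(0),P.min(0),P.max(0)) if len(P) else 0
```

```text
t 6.78 ee [486.4 204.5 354.5] yaw 171.84 tilt 0.09 q [-0.36  0.33 -0.13  1.67  0.05  1.14  0.93] gap 0.13 F [ 0.4 -0.3 -1.3]
shift [ 0.3  1.2 -1.5] turn 0.0
top 588 ((488.0172424316406, 204.2333984375), (35.72410202026367, 88.96321868896484), 81.72968292236328) [442.02151668 180.78767443 213.47850469]
handle 577 [485.97778814 197.65390201 283.94907538] [475.28999061 185.41870586 244.07042466] [499.12682963 207.26074263 373.89458967]
side 2152 ((487.03863525390625, 202.5364990234375), (38.33599853515625, 91.44619750976562), 81.45358276367188) [439.82447924 179.3699994  209.4430606 ]
handle 2069 [482.40517762 207.30458805 306.95138466] [472.62555734 184.58605101 243.77517374] [500.80060924 221.88767039 390.16736316]
```

View pics/side3.png

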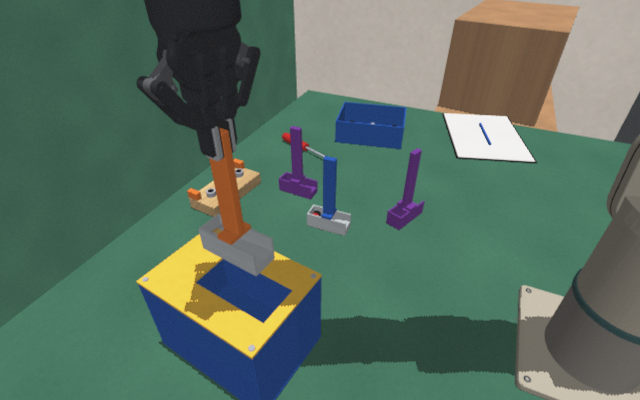

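The boat hangs over the slot, with its trough at (237,245) above the opening at (245,285), centred to about 2 mm. I lower it straight down.

{"method": "send_rows", "body": {
  "plan": [0,1,6,0,-1,0,1,18,0,-1,0,1,34,0,-1,0,1,52,0,-1,0,1,70,0,-1,0,1,88,0,-1,0,1,106,0,-1,0,1,124,0,-1,0,1,140,0,-1,0,1,152,0,-1,0,1,158,0,-1,0,1,160,0,-1]
}}

```text
time_s: 7.88
ee_pos: [486.8, 203.0, 194.2]
ee_rot: [-0.229, -3.131, 0.002]
ft_force: [0.1, 0.2, -2.2]
finger_gap: 0.134
finger_force: 39.1
```

{"method": "send_rows", "body": {
  "plan": [0,0,0,0,-1,0,0,4,0,-1,-2,0,10,0,-1,-6,0,16,0,-1,-10,0,22,0,-1,-14,0,26,0,-1,-19,0,30,0,-1,-24,0,33,0,-1,-28,0,35,0,-1,-32,0,36,0,-1,-35,0,36,0,-1,-35,0,36,0,-1]
}}

```text
time_s: 8.88
ee_pos: [522.9, 199.2, 159.4]
ee_rot: [0.228, 3.132, 0.0]
ft_force: [-0.4, -0.0, -0.9]
finger_gap: 0.131
finger_force: 39.1
```

Run:
```python
from h import *
go([486.3,205.8,151],171.8)
c=ctrl.camera("side"); cv2.imwrite("pics/s4.png",cv2.resize(c["color"][90:390,100:360,::-1],None,fx=2,fy=2))
```

```text
t 8.88 ee [522.9 199.2 159.4] yaw 171.69 tilt 0.05 q [-0.34  0.59 -0.11  1.85  0.1   0.71  0.92] gap 0.131 F [-0.4 -0.  -0.9]
shift [37.2  1.3  8.3] turn -0.1
```

View pics/s4.png

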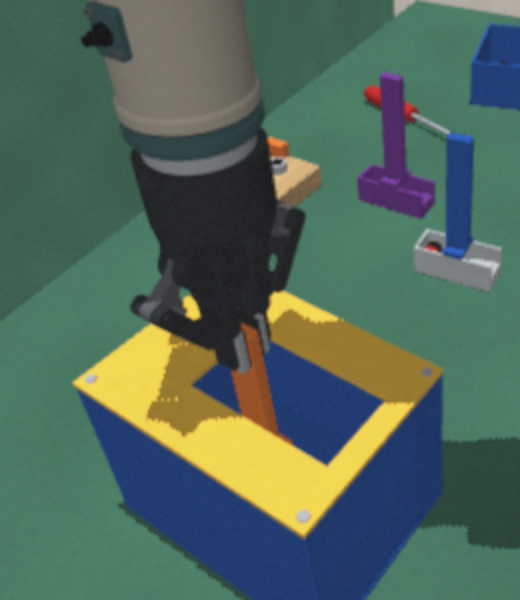

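The handle goes down into the slot at about (260,390) in the crop, clear of every edge. The tool can only turn about its vertical axis. So I set the boat on the box floor and tip it over its nose edge, letting the handle pivot in a light grip.

{"method": "send_rows", "body": {
  "plan": [0,1,3,0,-1,0,1,6,0,-1,0,1,8,0,-1,0,1,9,0,-1,0,1,9,0,-1,0,1,9,0,-1],
  "newtons": 20
}}

```text
time_s: 9.43
ee_pos: [521.7, 200.7, 151.5]
ee_rot: [0.226, 3.133, 0.0]
ft_force: [-4.0, -0.5, 9.4]
finger_gap: 0.131
finger_force: 40.8
```

{"method": "send_rows", "body": {
  "plan": [4,0,0,0,-1,8,0,-1,0,-1,12,0,-1,0,-1,16,0,-2,0,-1,20,0,-2,0,-1,25,0,-3,0,-1,30,0,-3,0,-1,30,0,-3,0,-1],
  "newtons": 20
}}

```text
time_s: 10.1
ee_pos: [490.6, 204.8, 153.0]
ee_rot: [-0.225, -3.132, 0.001]
ft_force: [-1.2, 0.4, -1.8]
finger_gap: 0.133
finger_force: 39.1
```

```bash
cat > look.py <<'E'
from h import *
import sys
s=ctrl.sense(); print(s["ee_pos"].round(1),s["ft_force"].round(1),s["torque"].round(2),s["finger_force"],s["time_s"])
o=np.array([486.3,205.8,150]); a=np.radians(-8.2); ex=np.array([np.cos(a),np.sin(a),0]); ey=np.array([-ex[1],ex[0],0])
d=s["ee_pos"]-o; print("tcp in cover",[round(float(v),1) for v in(d@ex,d@ey,d[2])])
for n in["side","top"]:
    c=ctrl.camera(n); W=cloud(c); h=cv2.cvtColor(c["color"],cv2.COLOR_RGB2HSV).astype(int)
    D=W-o; X=D@ex; Y=D@ey; Z=D[...,2]
    m=(h[...,0]>4)&(h[...,0]<17)&(h[...,1]>150)&(abs(Y)<40)&(abs(X)<120)&(Z<50)&(Z>-140)
    if m.sum()>30:
        x,z=X[m],Z[m]; b=np.arange(-100,45,12); 
        r=[(round(float(l+6)),round(float(np.median(x[(z>=l)&(z<l+12)])),1),round(float(x[(z>=l)&(z<l+12)].min()),1),int(((z>=l)&(z<l+12)).sum())) for l in b if ((z>=l)&(z<l+12)).sum()>6]
        print(n,r)
    cv2.imwrite(f"pics/{sys.argv[1]}_{n}.png",cv2.resize(c["color"][90:390,100:360,::-1],None,fx=2,fy=2) if n=="side" else cv2.resize(c["color"][100:270,110:270,::-1],None,fx=3,fy=3))
E
python3 look.py a
```

```text
[490.6 204.8 153. ] [-1.2  0.4 -1.8] [-0.04  0.06 -0.02] 39.123889803886414 10.1
tcp in cover [4.4, -0.3, 3.0]
side [(-58, -7.7, -8.4, 19), (-46, -2.0, -8.6, 83), (-34, -0.6, -8.8, 83), (-22, -1.6, -8.5, 93), (-10, -4.7, -8.7, 79), (2, -7.4, -8.5, 40), (14, -7.3, -9.0, 42), (26, -7.1, -8.3, 59), (38, -5.0, -7.6, 23)]
```

The boat slid level instead of tipping, because I gave it no downward press and the grip was still at 39 N. I'll set it back at +x, then regrip lightly at 20 N, higher up and off-centre toward the nose side. That gives less torsional hold and a better lever.

{"method": "send_rows", "body": {
  "plan": [-5,0,-1,0,-1,-12,0,-1,0,-1,-20,0,-1,0,-1,-28,0,-1,0,-1,-33,0,0,0,-1,-34,0,1,0,-1,-34,0,2,0,-1,-34,0,2,0,-0.6,-34,0,2,0,-0.5,-34,0,2,0,-0.5,-34,0,2,0,-0.5]
}}

```text
time_s: 11.12
ee_pos: [525.7, 199.9, 151.4]
ee_rot: [-0.226, -3.133, -0.0]
ft_force: [0.2, -0.4, 0.5]
finger_gap: 0.251
finger_force: 0.0
```

{"method": "send_rows", "body": {
  "plan": [4,0,-3,0,-0.5,9,0,-5,0,-0.5,9,0,-5,0,-0.5,9,0,-5,0,-0.7,9,0,-5,0,-0.75,9,0,-5,0,-0.8,9,0,-5,0,-1,9,0,-5,0,-1,9,0,-5,0,-1,9,0,-5,0,-1],
  "newtons": 20
}}

```text
time_s: 11.95
ee_pos: [517.0, 201.1, 156.7]
ee_rot: [-0.227, -3.133, -0.0]
ft_force: [-1.5, -0.7, 6.2]
finger_gap: 0.138
finger_force: 20.0
```

```bash
python3 look.py b
```

```text
[517.  201.1 156.7] [-1.5 -0.7  6.2] [-0.03  0.43  0.03] 19.993334412574768 11.95
tcp in cover [31.1, -0.3, 6.7]
side [(-58, 29.3, 28.7, 20), (-46, 35.2, 28.2, 81), (-34, 34.5, 28.4, 78), (-22, 35.4, 28.1, 91), (-10, 31.7, 27.6, 78), (2, 29.4, 28.3, 8), (14, 29.0, 19.3, 17), (26, 29.7, 19.3, 18)]
```

{"method": "send_rows", "body": {
  "plan": [0,0,2,0,-1,3,0,2,0,-1,6,0,2,0,-1,9,0,1,0,-1,12,0,1,0,-1,15,0,1,0,-1,18,0,0,0,-1,21,0,0,0,-1]
}}

```text
time_s: 12.72
ee_pos: [500.0, 204.1, 158.3]
ee_rot: [0.228, 3.126, 0.003]
ft_force: [2.4, -1.8, 10.6]
finger_gap: 0.133
finger_force: 21.1
```

```bash
python3 look.py c
```

```text
[500.  204.1 158.3] [ 2.4 -1.8 10.6] [-0.53 -0.74  0.01] 21.06740713119507 12.7167
tcp in cover [13.8, 0.3, 8.3]
side [(-58, 20.7, 19.8, 13), (-46, 25.5, 18.7, 75), (-34, 25.6, 17.7, 79), (-22, 22.9, 16.3, 88), (-10, 23.2, 14.7, 70), (14, 12.6, 3.5, 9), (26, 12.7, 2.5, 7), (38, 12.5, 2.1, 7)]
top [(-10, 38.7, 35.6, 7), (2, 36.0, 32.0, 10), (14, 34.0, 29.4, 16)]
```

It's tipping now, about 6° so far. Continue along the arc.

{"method": "send_rows", "body": {
  "plan": [5,0,0,0,-1,10,0,0,0,-1,15,0,0,0,-1,20,0,0,0,-1,25,0,0,0,-1,30,0,0,0,-1,35,0,1,0,-1,40,0,1,0,-1,44,0,2,0,-1]
}}

```text
time_s: 13.57
ee_pos: [454.0, 210.6, 155.1]
ee_rot: [0.227, 3.131, 0.002]
ft_force: [-0.4, -1.2, 9.0]
finger_gap: 0.133
finger_force: 21.8
```

```bash
python3 look.py d
```

```text
[454.  210.6 155.1] [-0.4 -1.2  9. ] [-0.27 -0.2  -0.05] 21.758612394332886 13.5667
tcp in cover [-32.7, 0.2, 5.1]
side [(-46, 5.9, -7.7, 69), (-34, 1.0, -12.7, 69), (-22, -1.7, -16.5, 76), (-10, -5.4, -18.9, 61)]
top [(-82, 35.0, 31.0, 7), (-70, 24.7, 7.2, 35), (-58, 18.1, 0.2, 36), (-46, 12.6, -2.6, 38), (-34, 7.9, -9.3, 40), (-22, 3.1, -12.3, 39), (-10, -1.0, -18.6, 46), (2, -3.9, -20.9, 46), (14, -6.3, -19.6, 38), (26, -8.9, -18.6, 31), (38, -11.7, -16.0, 28)]
```

{"method": "send_rows", "body": {
  "plan": [4,0,0,0,-1,8,0,1,0,-1,12,0,2,0,-1,16,0,2,0,-1,20,0,3,0,-1,22,0,3,0,-1]
}}

```text
time_s: 14.17
ee_pos: [430.2, 213.6, 150.9]
ee_rot: [-0.226, -3.133, 0.0]
ft_force: [1.5, -0.8, 1.2]
finger_gap: 0.133
finger_force: 21.2
```

```bash
python3 look.py e
```

```text
[430.2 213.6 150.9] [ 1.5 -0.8  1.2] [-0.04 -0.41 -0.02] 21.197970807552338 14.1667
tcp in cover [-56.6, -0.3, 0.9]
side [(-46, -7.7, -23.8, 72), (-34, -13.5, -28.3, 72), (-22, -20.1, -34.4, 73), (-10, -26.4, -37.1, 39)]
top [(-82, 22.9, 16.6, 17), (-70, 16.1, -6.4, 44), (-58, 8.0, -15.0, 43), (-46, -2.1, -19.5, 41), (-34, -6.8, -25.9, 43), (-22, -12.6, -32.0, 50), (-10, -18.3, -36.2, 47), (2, -23.8, -43.7, 55), (14, -28.2, -43.8, 46), (26, -31.0, -41.0, 41), (38, -35.4, -38.6, 26)]
```

View pics/e_top.png

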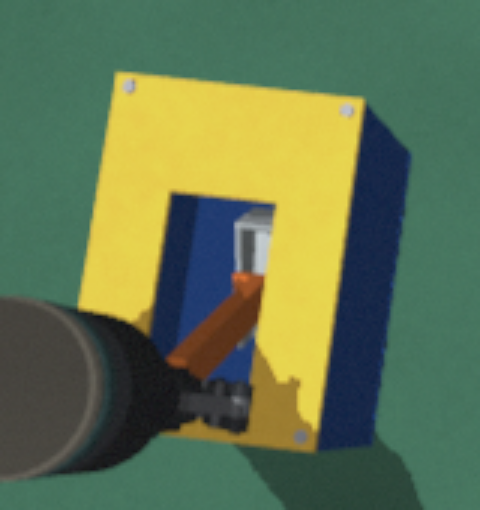

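The boat is tipped about 27° (trough at (255,245), handle running to (180,365)), and the wall end I can see looks empty. I hold it so the shell rolls out.

{"method": "send_rows", "body": {
  "plan": [0,0,0,0,-1,0,0,0,0,-1,0,0,0,0,-1,0,0,0,0,-1,0,0,0,0,-1,0,0,0,0,-1,0,0,0,0,-1,0,0,0,0,-1,0,0,0,0,-1,0,0,0,0,-1,0,0,0,0,-1,0,0,0,0,-1]
}}

```text
time_s: 15.27
ee_pos: [431.0, 213.5, 151.3]
ee_rot: [-0.227, -3.133, 0.0]
ft_force: [0.4, 0.2, 1.4]
finger_gap: 0.138
finger_force: 21.1
```

{"method": "send_rows", "body": {
  "plan": [0,0,0,0,-1,0,0,0,0,-1,0,0,0,0,-1,0,0,0,0,-1,0,0,0,0,-1,0,0,0,0,-1,0,0,0,0,-1,0,0,0,0,-1,0,0,0,0,-1,0,0,0,0,-1,0,0,0,0,-1,0,0,0,0,-1]
}}

```text
time_s: 16.27
ee_pos: [431.0, 213.5, 151.3]
ee_rot: [-0.227, -3.133, -0.0]
ft_force: [0.5, -0.6, -0.0]
finger_gap: 0.133
finger_force: 21.1
```

```bash
python3 look.py f | head -2
```

```text
[431.  213.5 151.3] [ 0.5 -0.6 -0. ] [-0.06 -0.1  -0.01] 21.08984649181366 16.2667
tcp in cover [-55.8, -0.2, 1.3]
```

Reverse the arc to level the boat again.

{"method": "send_rows", "body": {
  "plan": [-6,0,-1,0,-1,-12,0,-2,0,-1,-19,0,-3,0,-1,-27,0,-5,0,-1,-34,0,-6,0,-1,-42,0,-7,0,-1,-49,0,-7,0,-1,-57,0,-7,0,-1,-64,0,-6,0,-1,-72,0,-5,0,-1,-80,0,-3,0,-1,-80,0,-2,0,-1]
}}

```text
time_s: 17.37
ee_pos: [511.8, 202.4, 154.8]
ee_rot: [0.228, 3.132, 0.002]
ft_force: [-4.7, -0.3, 20.4]
finger_gap: 0.133
finger_force: 25.2
```

```bash
python3 look.py g
```

```text
[511.8 202.4 154.8] [-4.7 -0.3 20.4] [-0.33  0.95  0.03] 25.24262934923172 17.3667
tcp in cover [25.8, 0.3, 4.8]
side [(-58, 47.3, 45.4, 13), (-46, 54.6, 43.5, 65), (-34, 49.7, 39.3, 73), (-22, 46.8, 36.3, 72), (-10, 50.2, 35.6, 46), (38, 25.1, 23.6, 9)]
top [(-70, 64.8, 60.2, 10), (-58, 64.3, 60.1, 10), (-46, 63.5, 58.2, 10), (-34, 60.5, 55.7, 14), (-22, 59.6, 55.0, 12), (-10, 57.2, 48.2, 21), (2, 53.0, 44.9, 21), (14, 52.2, 44.0, 18), (26, 51.0, 47.4, 11)]
```

The nose slid along the floor, so the handle is close to the +x slot edge with about 12° of tilt left. I lift slightly, shift back toward -x, then press down to level it.

{"method": "send_rows", "body": {
  "plan": [0,0,-4,0,-1,1,0,-7,0,-1,6,0,-9,0,-1,14,0,-10,0,-1,22,0,-10,0,-1,30,0,-10,0,-1,38,0,-10,0,-1,45,0,-10,0,-1,50,0,-10,0,-1,50,0,-10,0,-1]
}}

```text
time_s: 18.3
ee_pos: [459.2, 209.5, 163.2]
ee_rot: [-0.225, -3.132, 0.001]
ft_force: [0.4, -0.2, -1.2]
finger_gap: 0.134
finger_force: 22.4
```

```bash
python3 look.py i
```

```text
[459.2 209.5 163.2] [ 0.4 -0.2 -1.2] [-0.    0.1   0.01] 22.42494910955429 18.3
tcp in cover [-27.4, -0.2, 13.2]
side [(-94, 9.9, 8.2, 7), (-58, -2.4, -3.8, 11), (-46, 4.2, -7.8, 79), (-34, 0.6, -10.4, 70), (-22, -2.8, -14.3, 84), (-10, -5.5, -17.0, 81), (2, -0.7, -17.5, 40)]
top [(-70, 18.0, 5.5, 24), (-58, 15.0, 0.2, 32), (-46, 11.9, -2.6, 30), (-34, 8.1, -5.8, 39), (-22, 6.8, -6.6, 36), (-10, 3.8, -7.5, 31), (2, 0.9, -10.4, 34), (14, -0.7, -12.8, 35), (26, -1.6, -13.3, 31), (38, -3.1, -9.7, 20), (50, -4.2, -6.9, 18)]
```

{"method": "send_rows", "body": {
  "plan": [8,0,0,0,-1,16,0,0,0,-1,25,0,0,0,-1,25,0,2,0,-1,25,0,4,0,-1,22,0,5,0,-1,18,0,5,0,-1,14,0,5,0,-1,10,0,5,0,-1,6,0,5,0,-1,3,0,5,0,-1,0,0,5,0,-1]
}}

```text
time_s: 19.4
ee_pos: [461.3, 209.1, 158.3]
ee_rot: [0.227, 3.133, 0.0]
ft_force: [-0.5, 0.4, -1.4]
finger_gap: 0.137
finger_force: 22.4
```

```bash
python3 look.py j
```

```text
[461.3 209.1 158.3] [-0.5  0.4 -1.4] [-0.    0.04 -0.06] 22.380430698394775 19.4
tcp in cover [-25.2, -0.4, 8.3]
side [(-58, -1.2, -4.0, 12), (-46, 4.0, -7.0, 70), (-34, 1.5, -9.9, 77), (-22, -1.4, -13.1, 80), (-10, -2.7, -15.5, 69), (2, 2.0, -2.9, 12)]
top [(-70, 20.9, 5.2, 29), (-58, 16.5, 0.2, 33), (-46, 12.3, -0.3, 33), (-34, 10.0, -3.5, 33), (-22, 6.1, -6.3, 34), (-10, 6.1, -5.8, 36), (2, 1.8, -8.7, 31), (14, 0.3, -10.8, 30), (26, -0.5, -10.0, 29), (38, -2.0, -6.1, 26)]
```

{"method": "send_rows", "body": {
  "plan": [8,0,0,0,-1,16,0,0,0,-1,25,0,0,0,-1,25,0,2,0,-1,25,0,4,0,-1,25,0,5,0,-1,25,0,5,0,-1]
}}

```text
time_s: 20.08
ee_pos: [437.2, 213.4, 154.7]
ee_rot: [0.226, 3.131, 0.002]
ft_force: [-1.1, -0.6, 11.6]
finger_gap: 0.134
finger_force: 24.3
```

{"method": "send_rows", "body": {
  "plan": [-4,0,0,0,-1,-8,0,0,0,-1,-12,0,0,0,-1,-16,0,0,0,-1,-20,0,0,0,-1,-24,0,0,0,-1,-28,0,0,0,-1,-32,0,0,0,-1]
}}

```text
time_s: 20.75
ee_pos: [467.6, 208.2, 153.0]
ee_rot: [-0.227, -3.133, 0.0]
ft_force: [-1.2, 0.7, 0.1]
finger_gap: 0.135
finger_force: 22.7
```

```bash
python3 look.py k
```

```text
[467.6 208.2 153. ] [-1.2  0.7  0.1] [ 0.07  0.42 -0.  ] 22.702277898788452 20.75
tcp in cover [-18.8, -0.3, 3.0]
side [(-58, -12.6, -13.4, 14), (-46, -5.4, -14.4, 83), (-34, -7.6, -15.4, 83), (-22, -8.4, -16.2, 89), (-10, -4.0, -16.5, 35), (14, -16.9, -25.9, 7)]
top [(-70, 9.2, 6.0, 7), (-58, 10.1, 6.2, 10), (-46, 9.0, 5.1, 10), (-34, 7.7, 3.6, 11), (-22, 6.6, 1.6, 11), (-10, 5.0, -0.6, 17), (2, 2.6, -3.3, 14), (14, 2.9, -3.6, 18), (26, 3.5, -1.7, 14), (38, 4.7, 1.1, 16)]
```

Nearly level at about 4°. I finish levelling, then release and regrip firmly.

{"method": "send_rows", "body": {
  "plan": [-4,0,0,0,-1,-8,0,1,0,-1,-12,0,1,0,-1,-12,0,1,0,-0.6,-12,0,1,0,-0.5,-12,0,1,0,-0.5,-12,0,1,0,-0.5,-12,0,1,0,-0.5,-12,0,1,0,-0.5]
}}

```text
time_s: 21.6
ee_pos: [479.5, 206.5, 152.3]
ee_rot: [-0.227, -3.133, -0.0]
ft_force: [0.2, -0.2, 0.3]
finger_gap: 0.253
finger_force: 0.0
```

```bash
python3 look.py l
```

```text
[479.5 206.5 152.3] [ 0.2 -0.2  0.3] [-0.02  0.06 -0.02] 0.0 21.6
tcp in cover [-6.9, -0.3, 2.3]
side [(-58, 1.0, 0.2, 19), (-46, 6.8, -0.2, 84), (-34, 6.9, 0.1, 85), (-22, 7.8, -0.4, 50)]
top [(-58, 23.5, 19.8, 8), (-46, 21.5, 18.4, 10), (-34, 20.9, 17.2, 10), (-22, 19.8, 15.4, 16), (-10, 17.5, 9.0, 23), (2, 17.1, 8.3, 25), (14, 18.5, 11.5, 19), (26, 20.8, 12.5, 46), (38, 18.6, 16.3, 10)]
```

{"method": "send_rows", "body": {
  "plan": [-10,0,0,0,-0.5,-20,0,1,0,-0.5,-20,0,1,0,-0.5,-20,0,1,0,-0.75,-20,0,1,0,-1,-20,0,1,0,-1,-20,0,1,0,-1,-20,0,1,0,-1,-20,0,1,0,-1],
  "newtons": 60
}}

```text
time_s: 22.45
ee_pos: [499.1, 203.7, 151.3]
ee_rot: [-0.226, -3.133, 0.0]
ft_force: [0.6, -0.1, -0.4]
finger_gap: 0.131
finger_force: 59.5
```

{"method": "send_rows", "body": {
  "plan": [0,0,-3,0,-1,3,0,-7,0,-1,7,0,-12,0,-1,11,0,-18,0,-1,13,0,-26,0,-1,13,0,-34,0,-1,13,0,-40,0,-1,13,0,-42,0,-1,13,0,-42,0,-1]
}}

```text
time_s: 23.2
ee_pos: [487.1, 205.6, 194.2]
ee_rot: [0.227, 3.132, 0.001]
ft_force: [0.6, -0.2, -2.0]
finger_gap: 0.13
finger_force: 59.3
```

```bash
python3 look.py m
```

```text
[487.1 205.6 194.2] [ 0.6 -0.2 -2. ] [ 0.01 -0.02  0.01] 59.27301585674286 23.2
tcp in cover [0.9, -0.0, 44.2]
side [(-58, -10.1, -13.5, 41), (-46, -7.2, -13.6, 82), (-34, -6.9, -13.5, 91), (-22, -7.1, -13.8, 93), (-10, -6.1, -13.9, 92), (2, -6.3, -13.5, 101), (14, -6.0, -13.9, 101), (26, -5.6, -14.2, 113), (38, -12.2, -13.6, 71), (50, -12.8, -13.7, 27)]
top [(-58, 0.2, -9.0, 41), (-46, -0.3, -10.3, 29), (-34, -3.3, -11.8, 20), (-22, -8.3, -11.8, 10), (-10, -9.2, -11.3, 7), (2, -8.4, -10.3, 7)]
```

View pics/m_top.png

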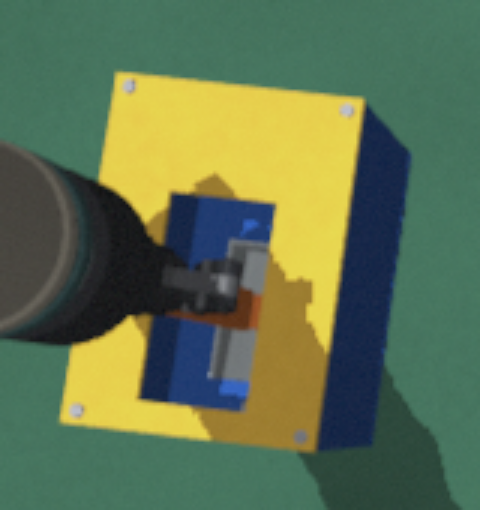

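The boat is level and lined up with the slot: trough from (245,245) to (230,375), handle at (215,310). No shell shows in the part of the trough I can see. I lift it out.

{"method": "send_rows", "body": {
  "plan": [0,0,-6,0,-1,0,0,-18,0,-1,0,0,-34,0,-1,0,0,-52,0,-1,0,0,-70,0,-1,0,0,-88,0,-1,0,0,-106,0,-1,0,0,-124,0,-1,0,0,-142,0,-1,0,0,-156,0,-1,0,0,-164,0,-1,0,0,-166,0,-1]
}}

```text
time_s: 24.3
ee_pos: [487.0, 205.7, 360.6]
ee_rot: [0.227, 3.131, 0.002]
ft_force: [0.4, 0.0, -1.1]
finger_gap: 0.129
finger_force: 59.3
```

```bash
python3 look.py n | head -2
python3 - <<'E'
from h import *
c=ctrl.camera("top"); W=cloud(c); h=cv2.cvtColor(c["color"],cv2.COLOR_RGB2HSV).astype(int)
a=cv2.resize(c["color"][100:270,110:270,::-1],None,fx=2.5,fy=2.5); s=ctrl.camera("side"); b=cv2.resize(s["color"][180:350,130:310,::-1],(400,425)); cv2.imwrite("pics/n2.png",np.hstack([a,b[:a.shape[0]]]))
E
```

```text
[487.  205.7 360.6] [ 0.4  0.  -1.1] [-0.01 -0.08 -0.03] 59.26585078239441 24.3
tcp in cover [0.7, 0.0, 210.6]
```

View pics/n2.png

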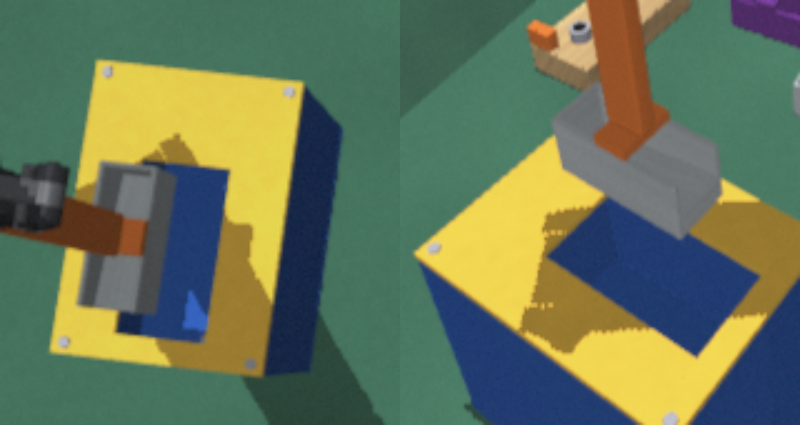

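Both views show the trough empty: (120,240) in the left half and (640,170) in the right half. I move it sideways, clear of the box, and stand it down.

{"method": "send_rows", "body": {
  "plan": [0,-6,0,0,-1,0,-18,0,0,-1,0,-36,0,0,-1,0,-58,0,0,-1,0,-82,0,0,-1,0,-106,0,0,-1,0,-126,0,0,-1,0,-142,0,0,-1,0,-152,0,0,-1,0,-156,0,0,-1,0,-156,0,0,-1]
}}

```text
time_s: 25.42
ee_pos: [463.8, 50.0, 359.2]
ee_rot: [-0.23, -3.133, 0.0]
ft_force: [0.0, -0.1, -1.8]
finger_gap: 0.131
finger_force: 59.2
```

{"method": "send_rows", "body": {
  "plan": [0,0,6,0,-1,0,0,20,0,-1,0,0,40,0,-1,0,0,64,0,-1,0,0,90,0,-1,0,0,116,0,-1,0,0,142,0,-1,0,0,164,0,-1,0,0,182,0,-1,0,0,194,0,-1,0,0,200,0,-1,0,0,203,0,-1]
}}

```text
time_s: 26.42
ee_pos: [463.5, 52.2, 155.1]
ee_rot: [-0.224, -3.132, -0.0]
ft_force: [-0.3, -0.6, -0.9]
finger_gap: 0.131
finger_force: 59.2
```

{"method": "send_rows", "body": {
  "plan": [0,0,4,0,-1,0,0,7,0,-1,0,0,9,0,-1,0,0,10,0,-1,0,0,10,0,-1]
}}

```text
time_s: 26.83
ee_pos: [464.2, 51.1, 146.5]
ee_rot: [0.227, 3.133, 0.0]
ft_force: [-1.0, -0.5, -1.9]
finger_gap: 0.126
finger_force: 59.2
```

{"method": "send_rows", "body": {
  "plan": [0,0,1,0,-1,0,0,2,0,-1,0,0,2,0,-1]
}}

```text
time_s: 27.08
ee_pos: [464.5, 51.3, 146.2]
ee_rot: [0.227, 3.132, 0.001]
ft_force: [-3.7, -0.4, 16.0]
finger_gap: 0.127
finger_force: 61.9
```

Contact. I release, rise and check.

{"method": "send_rows", "body": {
  "plan": [0,0,-1,0,-0.8,0,0,-1,0,-0.5,0,0,-1,0,-0.3,0,0,-1,0,-0.2,0,0,-1,0,-0.2,0,0,-10,0,-0.2,0,0,-30,0,-0.2,0,0,-60,0,-0.2,0,0,-90,0,-0.2,0,0,-110,0,-0.2,0,0,-120,0,-0.2,0,0,-120,0,-0.2]
}}

```text
time_s: 28.08
ee_pos: [465.6, 51.4, 267.2]
ee_rot: [0.227, 3.128, 0.002]
ft_force: [1.3, 0.3, 0.6]
finger_gap: 0.399
finger_force: 0.0
```

Run:
```python
from h import *
for n in["side","top"]:
    c=ctrl.camera(n); W=cloud(c); h=cv2.cvtColor(c["color"],cv2.COLOR_RGB2HSV).astype(int)
    m=(h[...,0]>4)&(h[...,0]<17)&(h[...,1]>150)&(np.hypot(W[...,0]-464,W[...,1]-51)<50)
    P=W[m]
    for l in(50,80,110,140,165):
        q=P[(P[:,2]>l)&(P[:,2]<l+15)]
        if len(q)>5: print(n,l,q.mean(0).round(1))
    if n=="side": save(c,"end.png")
    g=(h[...,1]<60)&(h[...,2]>80)
    o=np.array([486.3,205.8,150]);D=W-o; a=np.radians(-8.2); X=D[...,0]*np.cos(a)+D[...,1]*np.sin(a); Y=-D[...,0]*np.sin(a)+D[...,1]*np.cos(a)
    k=g&(abs(X)<75)&(abs(Y)<65)&(D[...,2]<-90)&(D[...,2]>-150)
    print(n,"shell-like px in box",k.sum(), (X[k].mean(),Y[k].mean(),D[...,2][k].mean()) if k.sum() else "")
```

```text
side 50 [460.5  55.8  59. ]
side 80 [461.1  56.5  87.5]
side 110 [461.6  56.4 117. ]
side 140 [461.5  56.5 147.5]
side 165 [462.3  54.4 172.6]
side shell-like px in box 11 (np.float64(27.154199052212054), np.float64(-47.40957484002467), np.float64(-144.16486726395635))
top 50 [459.5  47.1  56.7]
top 80 [460.9  46.7  88.5]
top 110 [457.3  47.8 116.6]
top 140 [455.   48.4 146.1]
top 165 [454.6  51.1 173.6]
top shell-like px in box 0
```

View pics/end.png

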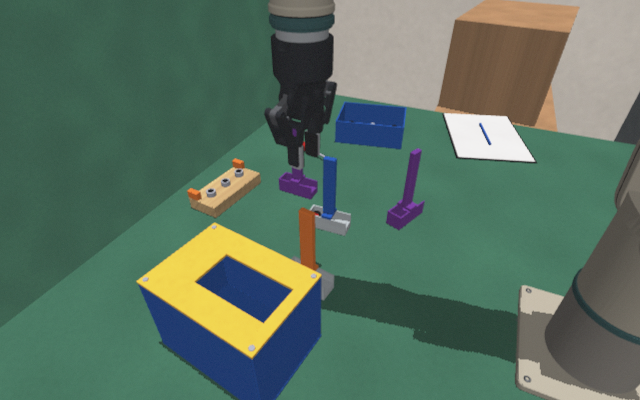

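The orange boat stands upright on the bench at (310,250), beside the box. The blue boat is unmoved at (330,190), and the gripper is clear. The shell itself can't be seen under the cover, but the boat was tipped only inside the box and came out empty.

```bash
python3 -c "
from cell import ctrl
print(ctrl.finish_job())"
```

```text
the job is handed in; nothing more can be done
None
```

I handed the job in at about 28 s: I tipped the orange boat about 27° inside the box, lifted it out empty and stood it upright on the bench; the shell should be in the box (hidden under the cover, so not seen directly), I saw no contact with the cover, the blue boat was left alone, and the hand-in returned no verdict.

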